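Unlock the rinsing nozzle's spring collar and put the nozzle in the tray

TASK

Release the rinsing nozzle, the tall round one with the tapered tip: press its coupler's collar down against the spring by a wing, turn it whichever way it yields until the end stop, and let it spring back up open. Then lift the nozzle out and put it down in the steel tray without dropping it. Do not force the collar where it will not go, leave the blanking plug locked, and leave everything else where it is.

Things in the scene. Friction and masses are not known exactly. Their poses are not given: they have to be found in the camera images.
- nozzle_center (a point): rinsing nozzle, plain steel, 66 mm long, about 0.1 kg: half-way up its axis, 33 mm above its foot; its z points to the tip. Top 35 mm: round body 20 mm across, the last 6 mm tapering to 12. Then two ears (38 mm tip to tip, 10 wide, 5 thick), then a 16 mm spigot 24 mm long. Starts in either coupler, its tip 40 mm above the station point; unlocked, it slides straight up out (1 mm clearance).
- blank_center (a point): blanking plug, plain steel, in the other coupler: half-way up its axis. Shorter than the nozzle (top 25 mm above the station point), with a flat mushroom top 32 mm across, 8 mm thick. It must stay locked.
- block: coupler block: dark steel plate 100 (x) x 250 (y) x 14 mm, fixed on the bench: centre of its underside. It bears two alike couplers 150 mm apart along y, each a steel head ring (56 mm across, top 9 mm above the station point) inside an aluminium spring collar with two wings. One coupler unlocks clockwise seen from above, the other anticlockwise: it cannot be seen, only felt; the wrong way nothing moves.
- station_a (a point): one coupler: the point on its upright axis 42 mm above the bench, level with the wings' tops while the collar is up; fixed to the block, axes as the block's. Its aluminium collar is 72 mm across; locked, its two flat wings point along the block's +x and -x. Each wing is 56 mm wide (across) and reaches 33 to 71 mm from the axis.
- station_b (a point): the other coupler, at the -y end of the block (station_a is at +y); all as for station_a
- a_fin (a point): top of the fin on station_a's wing that points along -x of the block while locked, 56 mm from the axis; moves with the collar. Every wing has such an upright fin along its middle line: 5 mm thick, 42 to 70 mm from the axis, 11 mm high. A fingertip pressing the wing down on either side of the fin can push the fin sideways.
- b_fin (a point): the same for station_b
- a_head (a joint): turn of station_a's collar and head: 0 locked, 1.05 rad (60 degrees) open, at the end stop; counted positive the way this coupler opens. Two claws in the head hold the nozzle's ears down until it is open. Turning takes 1 to 3 N at the wing, but only while the collar is more than 5 mm down; at the end stop let go upwards and the spring lifts it into the open notch, where it stays.
- b_head (a joint): the same for station_b
- a_collar (a joint): how far station_a's collar is pressed down: 0 up, 0.008 m at its bottom stop. The spring resists with 5 N at first, 9 N at the stop.
- b_collar (a joint): the same for station_b
- tray: steel instrument tray, fixed, 200 (its x) x 150 (its y) mm outside, 26 mm high, walls and floor 3 mm: centre of its underside
- tweezers: steel tweezers, 110 mm long, lying in the tray along its x, about 45 mm to the +y side of its middle; bystander
- oil_bottle: small oil bottle, 28 mm across, 58 mm high: centre of its foot; bystander
- vial: glass vial with blue cap, 46 mm across, 85 mm high: centre of its foot; bystander
- slide_box: grey slide box, 75 x 100 x 35 mm: centre of its underside; bystander
- petri: clear dish, 90 mm across, 15 mm high: centre of its underside; bystander
- beaker: glass beaker, 70 mm across, 90 mm high: centre of its foot; bystander

How it is judged:
By the outcome, as a careful person would: the job done as asked, in the order asked, and still so for the second after the job is handed in, with the robot touching nothing.
It also fails if it takes over 58 s, if anything falls off the work surface, if the arm or the gripper's body presses on something with over 40 N, if the wrist force passes 120 N, or if a joint passes its speed limit or range.

ROBOT

A 6-joint arm with a two-finger parallel gripper is mounted at the origin on the work surface. World frame = base frame: x ahead of the robot, y to its left, z up, the work surface at z = 0. Lengths are in m, angles in rad, forces in N, time in s.
With the tool pointing down it reaches from about 0.25 to 0.8 m from the base axis. Payload 3.9 kg.
Tool frame: the origin (TCP) lies on the centre line of the jaws, within the pads' length; the fingertips stand 22 mm ahead of it and the grasp point (between the pads) lies 3 mm ahead of it; z points along the fingers, y is the line along which they close (so a half turn about z gives the same grasp; the last joint's range is limited). The gripper opens to 85 mm and grips with 20 to 120 N. Pads are 22 mm wide; open, the fingers measure 114 mm over their backs; the gripper's body (76 mm by 85 mm) begins 54 mm behind the grasp point. The pads swing forward as they close: fully open they stand 13 mm farther back than shut.
Start: joints at [1.326, 0.26, -0.138, 1.173, 0, 1.571], TCP at [0.127, 0.509, 0.253] pointing down, gripper open.
Joint ranges: [-2.78, 2.78], [-0.83, 1.72], [-1.28, 1.37], [-1.9, 2.12], [-1.57, 1.48], [-3.14, 3.14]. Speed limits (rad/s): [2.57, 2.57, 3.14, 3.14, 3.14, 3.14].

INTERFACE

Orientations are given as a 3x3 rotation matrix whose columns are the frame's x, y, z axes.
In Python, from rig import arm, capture, camera_info gives the robot as it stands.
- The arm moves only by the tool apply_moves, never from a script. Its argument "moves" is a list of rows, each a list of 7 numbers: the closure, from 0 (fully open) to 1 (shut), then the shift along the tool's x, y, z in mm, then the turn, a rotation vector about the tool's x, y, z in rad. In form: [[gripper, x, y, z, wx, wy, wz], ...]. A call has 1 to 20 rows; each row is the pose to reach, as a shift and turn from the pose commanded when the call began, along the tool's axes at that moment; what a row does not reach only later rows make up. A row lasts 1/10 s, in which the tool goes at most 50 mm and 8.59 degrees, less where a joint would pass 70% of its speed; a pose out of reach is approached as far as the arm can. A call with a gripper value outside its range is refused whole. The fingers move at their own pace and stop on an object; "force" is the grip in N (left out, the last holds). Time passes only in rows, so rows that repeat a pose let the fingers close. It gives the time, the measured TCP pose, the force, the opening and the grip force at its end, in the units of the state.
- arm.get_obs(): the state, without advancing time (a new reading comes with each control period).
- capture(name): name is "scene" or "top" or "wrist"; returns the picture (384x512x3 uint8, red, green, blue); there is no depth.
- camera_info(name): a dict with "fovy" (degrees; the focal length in pixels is half the picture's height over the tangent of half this angle, whatever the lens; pixels are square), "cx", "cy" (the principal point, pixels), "cam_to_world" (4x4, takes a point from camera to world coordinates). Camera axes: x right, y down, z forward; pixel columns grow to the right and rows downward; lengths in m; the calibration is good to about 2 mm. The wrist camera is an equidistant fisheye: a pixel r from the principal point sees the ray r / f radians off the axis. A picture is of the moment at which its call begins: read the wrist's pose just before it. camera_info takes no time and is no camera call; for the wrist camera it gives the pose at the moment of the call.
- arm.sign_off(): hands the job in; it is judged then, once.
The state is a dict: "time_s": time; "joint_positions": joint angles; "qvel": joint speeds; "joint_torque": joint torques, N m; "ee_pos": TCP position; "eef_rot": TCP orientation; "contact_force": force on the tool from outside, world axes, zero at the start; "ft_torque": the same for the moment, N m; "grip_width": opening from 0.0 (shut) to 1.0 (fully open); "gripper_force": force on a finger pad.
Only numpy, scipy, OpenCV 4.12 (cv2) and the standard library are available. Lean on these libraries where they do the work, as an engineer would, in place of code of your own. Each camera call takes 0.05 s, during which the arm holds its last target. There are 200 camera calls.

## Working session

There is one attempt and no reset: what is moved stays moved. The work goes in short steps, Python scripts to look and compute and a tool call to move; the robot and the scene stay as the last step left them, time stands still between calls to the robot, and variables do not carry over. Pictures are saved under pics/ and viewed, at most 13 in all, crops included, and the job is handed in when it is done.

Besides the shell and the picture viewer there is one more tool, called after "Call:" by a JSON object that holds its "api" and its "payload", one argument or row to a line. apply_moves: Moves the arm, as the interface text tells. Its arguments: {"type":"object","properties":{"moves":{"type":"array"},"force":{"type":"number"}},"required":["moves"]}

```bash
mkdir -p pics
python3 - <<'E'
from rig import arm,capture,camera_info
import cv2,numpy as np
o=arm.get_obs();print({k:np.round(v,3).tolist() for k,v in o.items()})
for n in("scene","top"):
    i=camera_info(n);print(n,i["fovy"],i["cx"],i["cy"],np.round(i["cam_to_world"],4).tolist())
    im=capture(n)[:,:,::-1];cv2.imwrite(f"pics/{n}0.png",cv2.resize(im,(800,600),interpolation=cv2.INTER_CUBIC))
    cv2.imwrite(f"raw_{n}.png",im)
E
```

```text
{'time_s': 0.0, 'joint_positions': [1.326, 0.261, -0.139, 1.173, 0.0, 1.571], 'qvel': [-0.001, 0.001, 0.0, 0.001, -0.0, -0.0], 'joint_torque': [0.001, -40.568, 25.393, 0.019, -0.0, -0.0], 'ee_pos': [0.127, 0.509, 0.252], 'eef_rot': [[-0.97, 0.242, -0.001], [0.242, 0.97, -0.002], [0.0, -0.002, -1.0]], 'contact_force': [0.021, 1.309, -0.254], 'ft_torque': [0.051, -0.03, 0.012], 'gripper_force': 0.0, 'grip_width': 0.998}
scene 45.39193206024041 256.66478401553843 190.71013420089506 [[-0.67, 0.4891, -0.5585, 1.1252], [0.7424, 0.4343, -0.5102, 0.5244], [-0.007, -0.7564, -0.6541, 0.7473], [0.0, 0.0, 0.0, 1.0]]
top 46.01149736603613 261.3234168193974 195.78599155224973 [[0.0164, -0.992, 0.1252, 0.3883], [-0.9998, -0.0176, -0.0078, -0.0229], [0.01, -0.1251, -0.9921, 1.1376], [0.0, 0.0, 0.0, 1.0]]
```

View pics/top0.png

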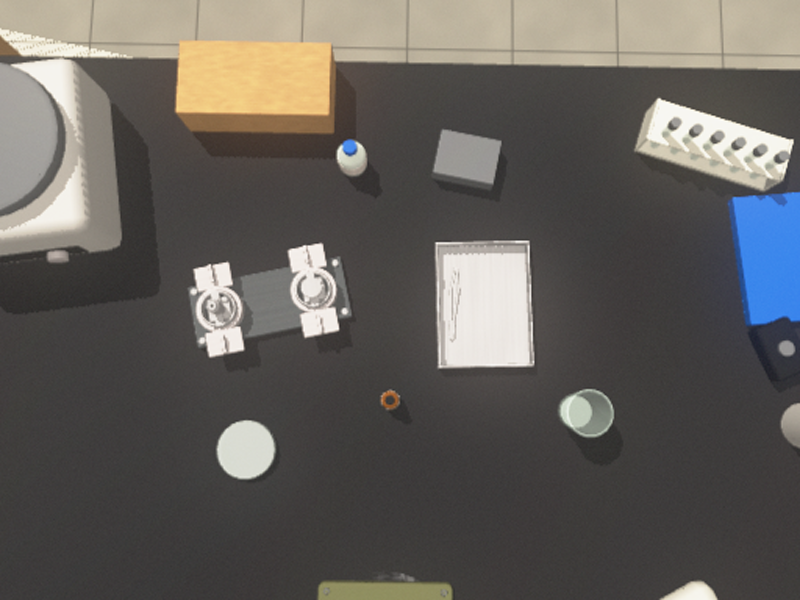

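View pics/scene0.png

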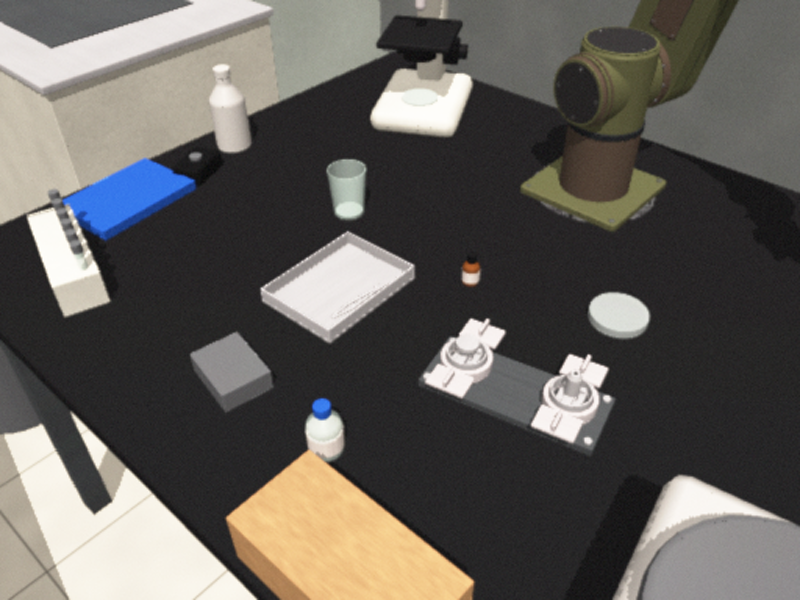

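The top view shows the nozzle in the left (+y) coupler at about (218,308) of 800x600, with the plug on the right at (313,288). The tray is at about (485,304), with the tweezers on its left side. I'll enlarge the coupler area next.

Run:
```python
import cv2,numpy as np
a=cv2.imread("raw_top.png")[150:235,115:230]; b=cv2.imread("raw_scene.png")[195:295,260:400]
a=cv2.resize(a,None,fx=6.9,fy=6.9,interpolation=cv2.INTER_CUBIC);b=cv2.resize(b,None,fx=5.6,fy=5.6,interpolation=cv2.INTER_CUBIC)
cv2.imwrite("pics/ct.png",a);cv2.imwrite("pics/cs.png",b);print(a.shape,b.shape)
```

```text
(586, 794, 3) (560, 784, 3)
```

View pics/ct.png

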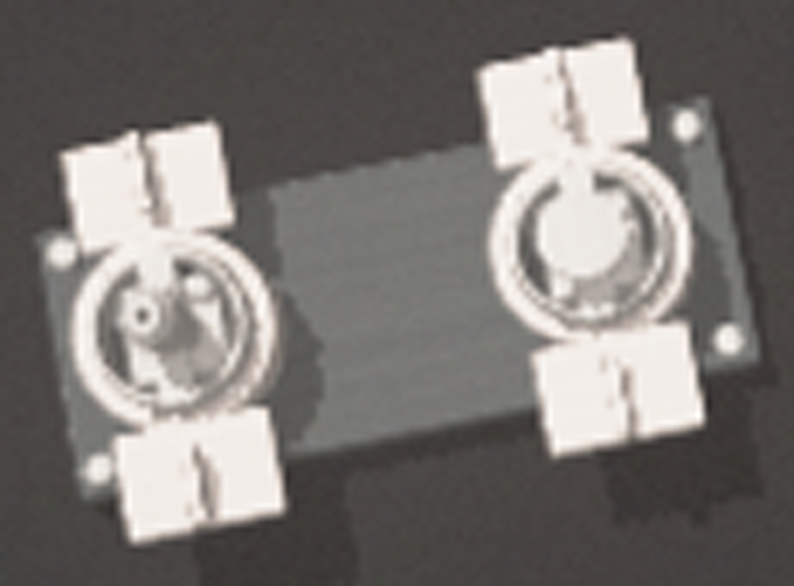

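View pics/cs.png

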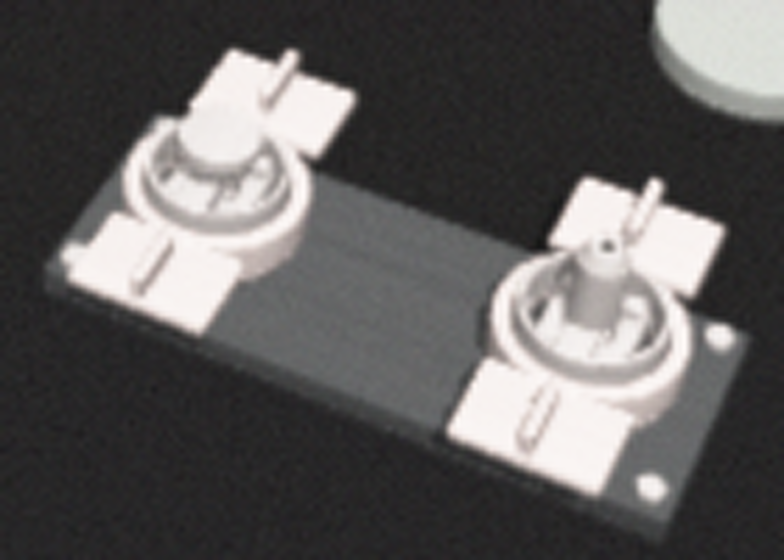

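The crops show the nozzle tip at (140,315) in the top crop and (605,245) in the scene crop. All the wing corners are readable, so I'll fit the block pose from both views.

```bash
cat > h.py <<'E'
import numpy as np
from rig import arm,camera_info
CI={n:camera_info(n) for n in("scene","top")}
def foc(i): return 192/np.tan(np.radians(i["fovy"])/2)
def proj(n,P):
    i=CI[n];T=np.linalg.inv(i["cam_to_world"]);c=np.asarray(P)@T[:3,:3].T+T[:3,3]
    return c[:,:2]/c[:,2:]*foc(i)+[i["cx"],i["cy"]]
def ray(n,uv,z):
    i=CI[n];T=i["cam_to_world"];d=np.c_[(np.asarray(uv,float)-[i["cx"],i["cy"]])/foc(i),np.ones(len(uv))]@T[:3,:3].T
    return T[:3,3]+d*((z-T[2,3])/d[:,2:])
def un(uv,s,off): return (np.asarray(uv,float)+.5)/s-.5+off
E
python3 - <<'E'
from h import *
from scipy.optimize import least_squares
top=un([(60,155),(215,123),(285,513),(130,543),(478,70),(632,40),(705,423),(550,457)],6.9,[115,150])
sc=un([(725,230),(590,180),(448,432),(602,495),(357,98),(235,48),(72,265),(205,333)],5.6,[260,195])
L=[(71,28),(71,-28),(-71,-28),(-71,28)]
loc=np.array([(x,y+75,42) for x,y in L]+[(x,y-75,42) for x,y in L])/1e3
# scene order: far from scene camera = -x end
locs=np.array([(x,y+s,42) for s in(75,-75) for x,y in[(-71,28),(-71,-28),(71,-28),(71,28)]])/1e3
def W(p,l):
    c,s=np.cos(p[2]),np.sin(p[2]);return l@np.array([[c,s,0],[-s,c,0],[0,0,1]])+[p[0],p[1],0]
f={"top":lambda p:(proj("top",W(p,loc))-top).ravel(),"scene":lambda p:(proj("scene",W(p,locs))-sc).ravel(),}
f["both"]=lambda p:np.r_[f["top"](p),f["scene"](p)]
for k in f:
    r=least_squares(f[k],[.4,.2,.1]);print(k,r.x.round(4),np.abs(r.fun).max().round(2))
p=r.x
print("A,B",W(p,np.array([[0,.075,.042],[0,-.075,.042]])).round(4))
print("tip",ray("top",un([(140,315)],6.9,[115,150]),.082).round(4),ray("scene",un([(605,245)],5.6,[260,195]),.082).round(4))
print("tray",ray("top",un([(435,241),(530,241),(534,367),(438,368)],800/512,0),.026).round(4))
print("bottle,vial,petri",ray("top",un([(390,400),(350,148),(246,450)],800/512,0),.05).round(3))
E
```

```text
top [0.5334 0.1915 0.2223] 0.38
scene [0.5351 0.1952 0.2123] 1.5
both [0.534  0.1934 0.2173] 1.2
A,B [[0.5178 0.2667 0.042 ]
 [0.5502 0.1202 0.042 ]]
tip [[0.5177 0.2655 0.082 ]] [[0.5184 0.2655 0.082 ]]
tray [[ 0.6349 -0.0723  0.026 ]
 [ 0.6377 -0.2251  0.026 ]
 [ 0.4359 -0.2303  0.026 ]
 [ 0.4317 -0.0794  0.026 ]]
bottle,vial,petri [[ 0.381 -0.006  0.05 ]
 [ 0.778  0.066  0.05 ]
 [ 0.303  0.21   0.05 ]]
```

```bash
cat >> h.py <<'E'
from scipy.spatial.transform import Rotation as Ro
A=np.array([.5178,.2663]);YAW=.2185
def rel(p,th):
    """tool-frame shift (mm) and turn to put TCP at p, tool x at world angle th, pointing down"""
    o=arm.get_obs();R=np.array(o["eef_rot"]);c,s=np.cos(th),np.sin(th)
    Rt=np.array([[c,s,0],[s,-c,0],[0,0,-1.]])
    return (R.T@(np.asarray(p)-o["ee_pos"])*1e3).round(1).tolist()+Ro.from_matrix(R.T@Rt).as_rotvec().round(3).tolist()
def wing(r,phi,z):
    a=YAW+np.pi+phi;return np.r_[A+r*np.array([np.cos(a),np.sin(a)]),z],a
E
python3 - <<'E'
from h import *
print(rel(*wing(.056,0,.13)))
E
```

```text
[-387.7, -165.4, 122.8, -0.002, -0.0, -0.463]
```

Call:
{"api": "apply_moves", "payload": {
  "moves": [
    [0.82, -388, -165, 122, -0.002, 0, -0.463],
    [0.82, -388, -165, 122, -0.002, 0, -0.463],
    [0.82, -388, -165, 122, -0.002, 0, -0.463],
    [0.82, -388, -165, 122, -0.002, 0, -0.463],
    [0.82, -388, -165, 122, -0.002, 0, -0.463],
    [0.82, -388, -165, 122, -0.002, 0, -0.463],
    [0.82, -388, -165, 122, -0.002, 0, -0.463],
    [0.82, -388, -165, 122, -0.002, 0, -0.463],
    [0.82, -388, -165, 122, -0.002, 0, -0.463],
    [0.82, -388, -165, 122, -0.002, 0, -0.463],
    [0.82, -388, -165, 122, -0.002, 0, -0.463],
    [0.82, -388, -165, 122, -0.002, 0, -0.463],
    [0.82, -388, -165, 122, -0.002, 0, -0.463],
    [0.82, -388, -165, 122, -0.002, 0, -0.463]
  ],
  "force": 20
}}

```text
time_s: 1.5
ee_pos: [0.4629, 0.2563, 0.1318]
eef_rot: [[-0.976, -0.219, 0.0], [-0.219, 0.976, 0.002], [-0.001, 0.002, -1.0]]
contact_force: [0.0, -0.4, 0.9]
grip_width: 0.18
gripper_force: 0.0
```

Run:
```python
from h import *
from rig import capture
import cv2
print(rel(*wing(.056,0,.13)),arm.get_obs()["contact_force"])
a=capture("wrist")[:,:,::-1];b=capture("scene")[195:295,260:400,::-1]
cv2.imwrite("pics/w1.png",np.hstack([cv2.resize(a,(400,300)),cv2.resize(b,(400,300),interpolation=cv2.INTER_CUBIC)]))
```

```text
[0.2, -2.1, 1.8, 0.002, 0.001, 0.002] [ 0.01925495 -0.40067821  0.86273793]
```

View pics/w1.png

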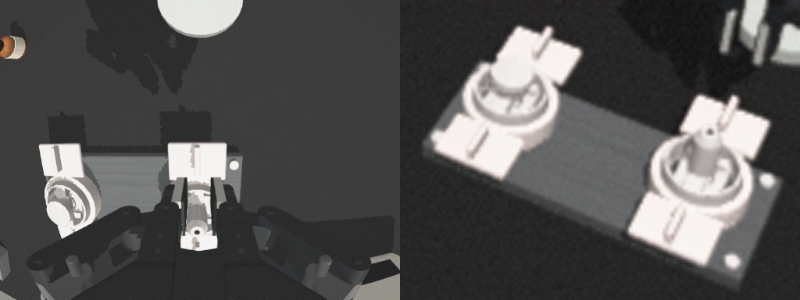

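The right panel shows the gripper not yet over the scene crop's fin. The wrist view has the fin centred between the fingers at column 198. Descending.

Call:
{"api": "apply_moves", "payload": {
  "moves": [
    [0.82, 0, -2, 30, 0, 0, 0],
    [0.82, 0, -2, 55, 0, 0, 0],
    [0.82, 0, -2, 64, 0, 0, 0],
    [0.82, 0, -2, 64, 0, 0, 0],
    [0.82, 0, -2, 64, 0, 0, 0]
  ]
}}

```text
time_s: 2.1
ee_pos: [0.4645, 0.2539, 0.068]
eef_rot: [[-0.976, -0.217, 0.001], [-0.217, 0.976, 0.002], [-0.001, 0.002, -1.0]]
contact_force: [-0.4, -0.2, -0.1]
grip_width: 0.18
gripper_force: 0.0
```

Run:
```python
from h import *
from rig import capture
import cv2
print(rel(*wing(.056,0,.06)),arm.get_obs()["contact_force"])
a=capture("wrist")[150:340,140:370,::-1];b=capture("scene")[200:270,330:400,::-1]
cv2.imwrite("pics/w2.png",np.hstack([cv2.resize(a,(480,400)),cv2.resize(b,(320,400),interpolation=cv2.INTER_CUBIC)]))
```

```text
[1.3, 0.6, 8.0, 0.002, 0.001, 0.0] [-0.366747   -0.21190032 -0.07095778]
```

View pics/w2.png

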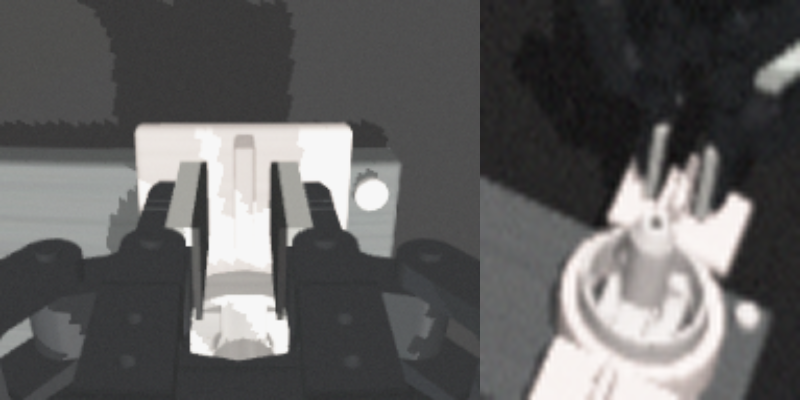

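The fin (column 244) sits well between the fingers (inner edges 207 and 273). Next I'll feel for contact.

Call:
{"api": "apply_moves", "payload": {
  "moves": [
    [0.82, 0, 0, 3, 0, 0, 0],
    [0.82, 0, 0, 5, 0, 0, 0],
    [0.82, 0, 0, 6, 0, 0, 0],
    [0.82, 0, 0, 6, 0, 0, 0]
  ]
}}

```text
time_s: 2.6
ee_pos: [0.465, 0.2539, 0.062]
eef_rot: [[-0.976, -0.216, 0.002], [-0.216, 0.976, 0.003], [-0.002, 0.002, -1.0]]
contact_force: [0.3, 0.9, 5.2]
grip_width: 0.182
gripper_force: 2.5
```

Call:
{"api": "apply_moves", "payload": {
  "moves": [
    [0.82, 0, 0, 2, 0, 0, 0],
    [0.82, 0, 0, 3, 0, 0, 0],
    [0.82, 0, 0, 3, 0, 0, 0]
  ]
}}

```text
time_s: 2.9
ee_pos: [0.465, 0.2539, 0.059]
eef_rot: [[-0.976, -0.216, 0.002], [-0.216, 0.976, 0.003], [-0.002, 0.003, -1.0]]
contact_force: [-0.2, 0.8, 7.2]
grip_width: 0.18
gripper_force: 3.2
```

Call:
{"api": "apply_moves", "payload": {
  "moves": [
    [0.82, 0, 0, 1.5, 0, 0, 0],
    [0.82, 0, 0, 3, 0, 0, 0],
    [0.82, 0, 0, 3, 0, 0, 0],
    [0.82, 0, 0, 3, 0, 0, 0]
  ]
}}

```text
time_s: 3.3
ee_pos: [0.465, 0.2539, 0.0563]
eef_rot: [[-0.976, -0.216, 0.002], [-0.216, 0.976, 0.003], [-0.002, 0.003, -1.0]]
contact_force: [0.6, -0.3, 8.2]
grip_width: 0.177
gripper_force: 3.9
```

Call:
{"api": "apply_moves", "payload": {
  "moves": [
    [0.82, 0, 1.6, 0.7, 0, 0, 0.03],
    [0.82, -0.1, 3.3, 0.7, 0, 0, 0.06],
    [0.82, -0.3, 4.3, 0.7, 0, 0, 0.08],
    [0.82, -0.3, 5.4, 0.7, 0, 0, 0.1],
    [0.82, -0.3, 5.4, 0.7, 0, 0, 0.1]
  ]
}}

```text
time_s: 3.8
ee_pos: [0.4646, 0.2563, 0.056]
eef_rot: [[-0.993, -0.116, 0.004], [-0.116, 0.993, -0.004], [-0.003, -0.004, -1.0]]
contact_force: [1.6, -7.6, 13.5]
grip_width: 0.176
gripper_force: 6.6
```

Run:
```python
from h import *
from rig import capture
import cv2
o=arm.get_obs();R=np.array(o["eef_rot"]);print(R.T@o["contact_force"],o["ft_torque"])
a=capture("wrist")[150:340,140:370,::-1]
cv2.imwrite("pics/w3.png",cv2.resize(a,(480,400)))
```

```text
[ -0.80170721  -7.78230974 -13.47698835] [-1.77415743 -0.26965851 -0.04448291]
```

View pics/w3.png

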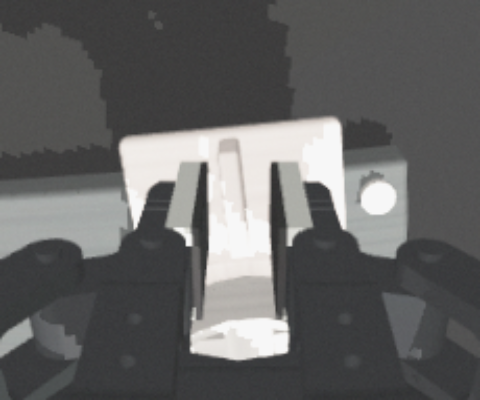

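Clockwise is blocked: 7.8 N sideways with no turn, and the picture shows the wing still square to the block with the collar at its bottom. I'll back off and try anticlockwise.

Call:
{"api": "apply_moves", "payload": {
  "moves": [
    [0.82, 0, -2.7, -0.5, 0, 0, -0.05],
    [0.82, -0.3, -5.4, -0.5, 0, 0, -0.1],
    [0.82, -0.6, -8.1, -0.5, 0, 0, -0.15],
    [0.82, -1.1, -10.8, -0.5, 0, 0, -0.2],
    [0.82, -1.1, -10.8, -0.5, 0, 0, -0.2]
  ]
}}

```text
time_s: 4.35
ee_pos: [0.4669, 0.2485, 0.0562]
eef_rot: [[-0.95, -0.313, 0.003], [-0.313, 0.95, 0.003], [-0.004, 0.002, -1.0]]
contact_force: [0.7, -0.4, 7.6]
grip_width: 0.18
gripper_force: 3.9
```

```bash
cat >> h.py <<'E'
def st():
    o=arm.get_obs();R=np.array(o["eef_rot"]);d=np.array(o["ee_pos"])[:2]-A
    print("Ftool",(R.T@o["contact_force"]).round(1),"r %.1f phi %.3f yaw %.3f z %.1f"%(np.hypot(*d)*1e3,(np.arctan2(d[1],d[0])-YAW-np.pi+9.42477796)%(2*np.pi)-np.pi,(np.arctan2(R[1,0],R[0,0])-YAW)%(2*np.pi)-np.pi,o["ee_pos"][2]*1e3),o["time_s"])
E
python3 -c "
from h import *
st()"
```

```text
Ftool [-0.6 -0.5 -7.6] r 53.9 phi 0.118 yaw 0.100 z 56.2 4.35
```

Call:
{"api": "apply_moves", "payload": {
  "moves": [
    [0.82, -0.2, -4, 0.3, 0, 0, -0.075],
    [0.82, -0.6, -8.1, 0.3, 0, 0, -0.15],
    [0.82, -1.4, -12, 0.3, 0, 0, -0.225],
    [0.82, -2.4, -16, 0.3, 0, 0, -0.3],
    [0.82, -3.7, -19.8, 0.3, 0, 0, -0.375],
    [0.82, -5.4, -23.5, 0.3, 0, 0, -0.45],
    [0.82, -7.3, -27.1, 0.3, 0, 0, -0.525],
    [0.82, -9.4, -30.5, 0.3, 0, 0, -0.6],
    [0.82, -9.4, -30.5, 0.3, 0, 0, -0.6]
  ]
}}

```text
time_s: 5.25
ee_pos: [0.4861, 0.2231, 0.0561]
eef_rot: [[-0.606, -0.795, 0.004], [-0.795, 0.606, 0.005], [-0.006, -0.0, -1.0]]
contact_force: [0.8, 1.6, 8.4]
grip_width: 0.181
gripper_force: 4.0
```

Run:
```python
from h import *
from rig import capture
import cv2
st()
a=capture("wrist")[150:340,140:370,::-1];b=capture("scene")[195:295,300:400,::-1]
cv2.imwrite("pics/w4.png",np.hstack([cv2.resize(a,(400,330)),cv2.resize(b,(330,330),interpolation=cv2.INTER_CUBIC)]))
```

```text
Ftool [-1.9  0.3 -8.4] r 53.6 phi 0.719 yaw 0.701 z 56.1 5.25
```

View pics/w4.png

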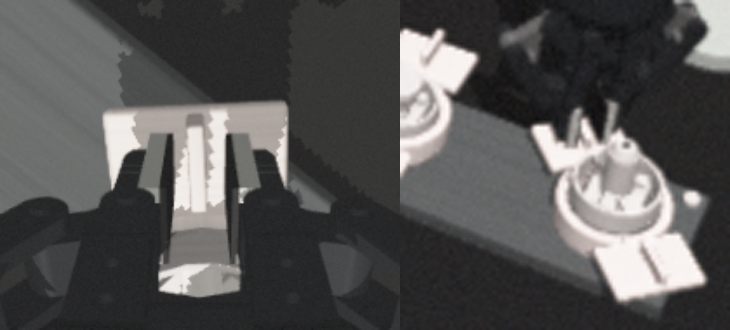

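The collar turns anticlockwise and is now at about 0.7 rad. Continuing towards the end stop.

Call:
{"api": "apply_moves", "payload": {
  "moves": [
    [0.82, -0.2, -4, 0, 0, 0, -0.075],
    [0.82, -0.6, -8.1, 0, 0, 0, -0.15],
    [0.82, -1.4, -12, 0, 0, 0, -0.225],
    [0.82, -2.4, -16, 0, 0, 0, -0.3],
    [0.82, -3.5, -19, 0, 0, 0, -0.36],
    [0.82, -3.5, -19, 0, 0, 0, -0.36]
  ]
}}

```text
time_s: 5.95
ee_pos: [0.5015, 0.2151, 0.056]
eef_rot: [[-0.287, -0.958, 0.0], [-0.958, 0.287, 0.006], [-0.006, 0.002, -1.0]]
contact_force: [-3.2, 3.7, 10.3]
grip_width: 0.182
gripper_force: 5.2
```

Call:
{"api": "apply_moves", "payload": {
  "moves": [
    [0.82, -0.1, -1.5, 0, 0, 0, -0.03],
    [0.82, -0.1, -2.7, 0, 0, 0, -0.05],
    [0.82, -0.1, -2.7, 0, 0, 0, -0.05]
  ]
}}

```text
time_s: 6.25
ee_pos: [0.5024, 0.2145, 0.056]
eef_rot: [[-0.239, -0.971, -0.003], [-0.971, 0.239, 0.007], [-0.006, 0.004, -1.0]]
contact_force: [-6.3, 3.8, 13.0]
grip_width: 0.183
gripper_force: 6.7
```

Run:
```python
from h import *
from rig import capture
import cv2
st()
a=capture("wrist")[150:340,140:370,::-1];b=capture("scene")[195:295,300:400,::-1]
cv2.imwrite("pics/w5.png",np.hstack([cv2.resize(a,(400,330)),cv2.resize(b,(330,330),interpolation=cv2.INTER_CUBIC)]))
```

```text
Ftool [ -2.2   7.1 -12.9] r 54.1 phi 1.063 yaw 1.111 z 56.0 6.25
```

The end stop is felt at phi 1.06, with 7 N sideways. Letting the collar up.

Call:
{"api": "apply_moves", "payload": {
  "moves": [
    [0.82, 0, 0, -2, 0, 0, 0],
    [0.82, 0, 0, -4, 0, 0, 0],
    [0.82, 0, 0, -6, 0, 0, 0],
    [0.82, 0, 0, -8, 0, 0, 0],
    [0.82, 0, 0, -10, 0, 0, 0],
    [0.82, 0, 0, -15, 0, 0, 0],
    [0.82, 0, 0, -30, 0, 0, 0],
    [0.6, 0, 0, -60, 0, 0, 0],
    [0.6, 0, 0, -100, 0, 0, 0],
    [0.6, 0, 0, -100, 0, 0, 0]
  ]
}}

```text
time_s: 7.35
ee_pos: [0.5074, 0.2133, 0.1597]
eef_rot: [[-0.241, -0.971, 0.009], [-0.971, 0.241, 0.005], [-0.007, -0.008, -1.0]]
contact_force: [1.1, 1.0, -0.7]
grip_width: 0.397
gripper_force: 0.0
```

Run:
```python
from h import *
from rig import capture
import cv2
st()
# grasp: tool y options; nozzle axis
print(np.array(arm.get_obs()["joint_positions"]).round(2))
print(rel([A[0],A[1],.15],YAW+np.pi+1.05),rel([A[0],A[1],.15],YAW+np.pi),rel([A[0],A[1],.15],YAW+np.pi/2+np.pi))
a=capture("top")[150:235,115:230,::-1];b=capture("scene")[195:295,290:400,::-1]
cv2.imwrite("pics/w6.png",np.hstack([cv2.resize(a,(400,330),interpolation=cv2.INTER_CUBIC),cv2.resize(b,(370,330),interpolation=cv2.INTER_CUBIC)]))
```

```text
Ftool [-1.2 -0.9  0.7] r 54.0 phi 1.159 yaw 1.109 z 159.7 7.35
[ 0.4   0.35 -0.26  0.95  0.   -0.93]
[-53.8, 2.7, 10.0, -0.007, 0.007, 0.059] [-53.8, 2.7, 10.0, -0.003, 0.01, 1.109] [-53.8, 2.7, 10.0, -0.009, 0.005, -0.462]
```

View pics/w6.png

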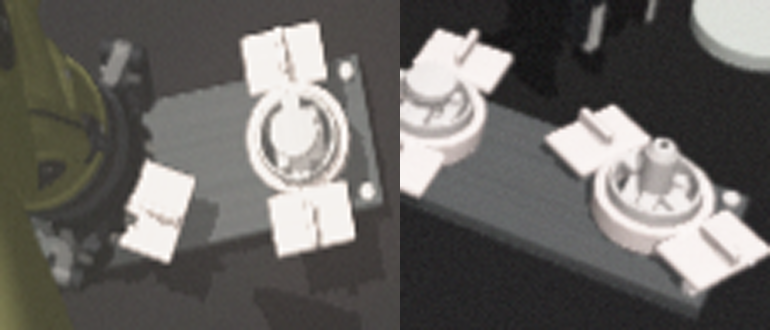

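The collar is up and stands turned about 60°. Now I'll go over the nozzle, with the finger line across the wings.

Call:
{"api": "apply_moves", "payload": {
  "moves": [
    [0.5, -27, 1, 5, -0.004, 0.004, 0.03],
    [0.5, -53.8, 2.7, 10, -0.007, 0.007, 0.059],
    [0.5, -53.8, 2.7, 10, -0.007, 0.007, 0.059],
    [0.5, -53.8, 2.7, 10, -0.007, 0.007, 0.059],
    [0.5, -53.8, 2.7, 10, -0.007, 0.007, 0.059]
  ]
}}

```text
time_s: 7.95
ee_pos: [0.5133, 0.2642, 0.1438]
eef_rot: [[-0.297, -0.955, -0.011], [-0.955, 0.297, -0.005], [0.008, 0.009, -1.0]]
contact_force: [0.4, 0.9, -1.0]
grip_width: 0.5
gripper_force: 0.0
```

```bash
python3 -c "
from h import *
print(rel([A[0],A[1]-.0003,.077],YAW+np.pi+1.05))"
```

```text
[-3.5, -4.4, 66.7, 0.009, -0.008, 0.0]
```

Call:
{"api": "apply_moves", "payload": {
  "moves": [
    [0.5, -3.5, -4.4, 20, 0.009, -0.008, 0],
    [0.5, -3.5, -4.4, 40, 0.009, -0.008, 0],
    [0.5, -3.5, -4.4, 40, 0.009, -0.008, 0],
    [0.5, -3.5, -4.4, 40, 0.009, -0.008, 0],
    [0.5, -3.5, -4.4, 40, 0.009, -0.008, 0],
    [0.5, -3.5, -4.4, 40, 0.009, -0.008, 0]
  ]
}}

```text
time_s: 8.55
ee_pos: [0.5198, 0.2675, 0.106]
eef_rot: [[-0.297, -0.955, 0.004], [-0.955, 0.297, 0.003], [-0.004, -0.003, -1.0]]
contact_force: [-0.5, -0.5, 0.4]
grip_width: 0.501
gripper_force: 0.0
```

```bash
python3 -c "
from h import *
print(rel([A[0],A[1]-.0003,.077],YAW+np.pi+1.05))"
```

```text
[2.1, 1.6, 28.9, -0.003, 0.004, 0.0]
```

Call:
{"api": "apply_moves", "payload": {
  "moves": [
    [0.5, 1.2, 1, 15, -0.002, 0.002, 0],
    [0.5, 1.2, 1, 29, -0.002, 0.002, 0],
    [0.5, 1.2, 1, 29, -0.002, 0.002, 0],
    [0.5, 1.2, 1, 29, -0.002, 0.002, 0],
    [0.5, 1.2, 1, 29, -0.002, 0.002, 0],
    [0.5, 1.2, 1, 29, -0.002, 0.002, 0]
  ]
}}

```text
time_s: 9.15
ee_pos: [0.5185, 0.2669, 0.0767]
eef_rot: [[-0.297, -0.955, 0.001], [-0.955, 0.297, 0.002], [-0.002, -0.001, -1.0]]
contact_force: [-0.4, 0.1, 0.9]
grip_width: 0.504
gripper_force: 0.0
```

```bash
python3 -c "
from h import *
print(rel([A[0],A[1]-.0003,.077],YAW+np.pi+1.05));st()"
```

```text
[1.0, 0.4, -0.3, -0.001, 0.002, 0.001]
Ftool [ 0.   0.4 -0.9] r 0.9 phi -2.697 yaw 1.051 z 76.7 9.15
```

Call:
{"api": "apply_moves", "payload": {
  "moves": [
    [0.7, 0.5, 0.3, 0, 0, 0, 0],
    [0.72, 0.5, 0.3, 0, 0, 0, 0],
    [0.74, 0.5, 0.3, 0, 0, 0, 0],
    [0.85, 0.5, 0.3, 0, 0, 0, 0],
    [0.85, 0.5, 0.3, 0, 0, 0, 0],
    [0.85, 0.5, 0.3, 0, 0, 0, 0],
    [0.85, 0.5, 0.3, 0, 0, 0, 0]
  ],
  "force": 30
}}

```text
time_s: 9.85
ee_pos: [0.5173, 0.2662, 0.076]
eef_rot: [[-0.297, -0.955, -0.0], [-0.955, 0.297, 0.001], [-0.001, 0.001, -1.0]]
contact_force: [-2.2, -0.8, 3.5]
grip_width: 0.218
gripper_force: 29.4
```

```bash
python3 -c "
from h import *
st()"
```

```text
Ftool [ 1.4  1.9 -3.5] r 0.5 phi 0.023 yaw 1.051 z 76.0 9.85
```

Call:
{"api": "apply_moves", "payload": {
  "moves": [
    [0.85, 0, 0, -2, 0, 0, 0],
    [0.85, 0, 0, -5, 0, 0, 0],
    [0.85, 0, 0, -9, 0, 0, 0],
    [0.85, 0, 0, -12, 0, 0, 0],
    [0.85, 0, 0, -12, 0, 0, 0]
  ]
}}

```text
time_s: 10.35
ee_pos: [0.5179, 0.2663, 0.0884]
eef_rot: [[-0.297, -0.955, 0.001], [-0.955, 0.297, 0.001], [-0.001, -0.0, -1.0]]
contact_force: [0.4, -0.0, -1.0]
grip_width: 0.216
gripper_force: 29.3
```

```bash
python3 -c "
from h import *
st()"
```

```text
Ftool [-0.1 -0.4  1. ] r 0.1 phi -2.923 yaw 1.051 z 88.4 10.35
```

Call:
{"api": "apply_moves", "payload": {
  "moves": [
    [0.85, 0, 0, -10, 0, 0, 0],
    [0.85, 0, 0, -22, 0, 0, 0],
    [0.85, 0, 0, -36, 0, 0, 0],
    [0.85, 0, 0, -52, 0, 0, 0],
    [0.85, 0, 0, -70, 0, 0, 0],
    [0.85, 0, 0, -88, 0, 0, 0],
    [0.85, 0, 0, -97, 0, 0, 0],
    [0.85, 0, 0, -97, 0, 0, 0],
    [0.85, 0, 0, -97, 0, 0, 0]
  ]
}}

```text
time_s: 11.25
ee_pos: [0.5173, 0.266, 0.1847]
eef_rot: [[-0.297, -0.955, -0.0], [-0.955, 0.297, 0.001], [-0.001, 0.0, -1.0]]
contact_force: [0.3, -0.6, -1.5]
grip_width: 0.218
gripper_force: 29.4
```

Run:
```python
from h import *
from rig import capture
import cv2
st(); print(np.array(arm.get_obs()["joint_positions"]).round(2))
for th in (np.pi,1.5*np.pi,YAW+np.pi+1.05): print(rel([.535,-.17,.185],th))
a=capture("scene")[120:300,230:420,::-1];cv2.imwrite("pics/w7.png",cv2.resize(a,(760,600),interpolation=cv2.INTER_CUBIC))
```

```text
Ftool [ 0.5 -0.5  1.5] r 0.6 phi 0.383 yaw 1.051 z 184.7 11.25
[ 0.47  0.39 -0.13  1.05  0.   -0.79]
[411.0, -146.4, -0.6, 0.001, 0.0, 1.269]
[411.0, -146.4, -0.6, 0.0, 0.001, -0.302]
[411.0, -146.4, -0.6, 0.0, 0.001, 0.001]
```

Call:
{"api": "apply_moves", "payload": {
  "moves": [
    [0.85, 8, -3, 0, 0, 0, 0],
    [0.85, 24, -9, 0, 0, 0, 0],
    [0.85, 48, -17, 0, 0, 0, 0],
    [0.85, 78, -28, 0, 0, 0, 0],
    [0.85, 108, -38, 0, 0, 0, 0],
    [0.85, 138, -49, 0, 0, 0, 0],
    [0.85, 168, -60, 0, 0, 0, 0],
    [0.85, 198, -70, 0, 0, 0, 0],
    [0.85, 228, -81, 0, 0, 0, 0],
    [0.85, 258, -92, 0, 0, 0, 0],
    [0.85, 288, -102, 0, 0, 0, 0],
    [0.85, 318, -113, 0, 0, 0, 0],
    [0.85, 348, -124, 0, 0, 0, 0],
    [0.85, 374, -133, 0, 0, 0, 0],
    [0.85, 394, -140, 0, 0, 0, 0],
    [0.85, 405, -144, 0, 0, 0, 0],
    [0.85, 411, -146, 0, 0, 0, 0],
    [0.85, 411, -146, 0, 0, 0, 0],
    [0.85, 411, -146, 0, 0, 0, 0],
    [0.85, 411, -146, 0, 0, 0, 0]
  ]
}}

```text
time_s: 13.3
ee_pos: [0.5347, -0.1689, 0.1844]
eef_rot: [[-0.296, -0.955, -0.0], [-0.955, 0.296, 0.001], [-0.001, 0.001, -1.0]]
contact_force: [-0.3, 0.3, -2.3]
grip_width: 0.213
gripper_force: 29.4
```

Run:
```python
from h import *
from rig import capture
import cv2
o=arm.get_obs(); print(o["contact_force"],o["gripper_force"],o["grip_width"],rel([.535,-.17,.07],YAW+np.pi+1.05))
a=capture("scene")[60:240,140:300,::-1];b=capture("top")[145:245,115:230,::-1]
cv2.imwrite("pics/w8.png",np.hstack([cv2.resize(a,(440,495),interpolation=cv2.INTER_CUBIC),cv2.resize(b,(350,495*1),interpolation=cv2.INTER_CUBIC)]))
```

```text
[-0.32773881  0.26319753 -2.318438  ] 29.39405575802084 0.2127554791943881 [1.1, -0.7, 114.4, 0.001, 0.001, 0.002]
```

View pics/w8.png

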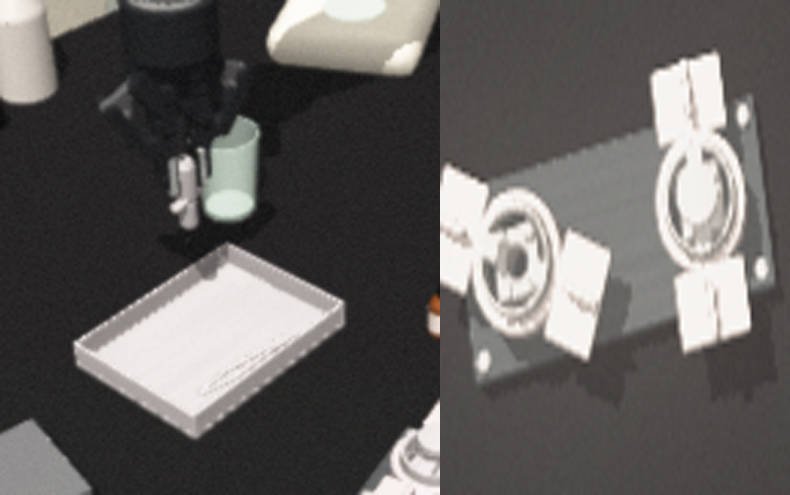

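The nozzle is held upright over the tray. The coupler is empty and open, and the plug is still locked with its wings unmoved. I'll check the foot height by projection.

Run:
```python
from h import *
p=arm.get_obs()["ee_pos"]
print(un([(190,228),(187,157)],2.75,[140,60]))
for dz in(-.055,-.061,-.067,-.073,.005): print(dz,proj("scene",[[p[0],p[1],p[2]+dz]]).round(1))
```

```text
[[208.77272727 142.59090909]
 [207.68181818 116.77272727]]
-0.055 [[208.2 139. ]]
-0.061 [[208.4 141.1]]
-0.067 [[208.6 143.2]]
-0.073 [[208.8 145.2]]
0.005 [[206.2 117.2]]
```

Foot is about 61 mm below the TCP, so there's been no slip. Lowering, then feeling for the floor.

Call:
{"api": "apply_moves", "payload": {
  "moves": [
    [0.85, 0.5, 0, 12, 0, 0, 0],
    [0.85, 0.5, 0, 30, 0, 0, 0],
    [0.85, 0.5, 0, 50, 0, 0, 0],
    [0.85, 0.5, 0, 70, 0, 0, 0],
    [0.85, 0.5, 0, 88, 0, 0, 0],
    [0.85, 0.5, 0, 102, 0, 0, 0],
    [0.85, 0.5, 0, 109, 0, 0, 0],
    [0.85, 0.5, 0, 113, 0, 0, 0],
    [0.85, 0.5, 0, 113, 0, 0, 0],
    [0.85, 0.5, 0, 113, 0, 0, 0]
  ]
}}

```text
time_s: 14.4
ee_pos: [0.5351, -0.1703, 0.072]
eef_rot: [[-0.297, -0.955, 0.001], [-0.955, 0.297, 0.0], [-0.001, -0.001, -1.0]]
contact_force: [-0.3, -0.5, -0.9]
grip_width: 0.221
gripper_force: 29.4
```

Call:
{"api": "apply_moves", "payload": {
  "moves": [
    [0.85, 0, 0, 2, 0, 0, 0],
    [0.85, 0, 0, 4, 0, 0, 0],
    [0.85, 0, 0, 4, 0, 0, 0]
  ]
}}

```text
time_s: 14.7
ee_pos: [0.5346, -0.1702, 0.0675]
eef_rot: [[-0.297, -0.955, -0.0], [-0.955, 0.297, 0.001], [-0.001, 0.0, -1.0]]
contact_force: [0.4, -0.0, -0.4]
grip_width: 0.222
gripper_force: 29.4
```

Call:
{"api": "apply_moves", "payload": {
  "moves": [
    [0.85, 0, 0, 1, 0, 0, 0],
    [0.85, 0, 0, 1, 0, 0, 0],
    [0.85, 0, 0, 1, 0, 0, 0]
  ]
}}

```text
time_s: 15.0
ee_pos: [0.5346, -0.1702, 0.0664]
eef_rot: [[-0.297, -0.955, -0.0], [-0.955, 0.297, 0.001], [-0.001, 0.0, -1.0]]
contact_force: [1.6, -0.3, -1.6]
grip_width: 0.216
gripper_force: 29.4
```

Call:
{"api": "apply_moves", "payload": {
  "moves": [
    [0.85, 0, 0, 1, 0, 0, 0],
    [0.85, 0, 0, 1, 0, 0, 0],
    [0.85, 0, 0, 1, 0, 0, 0]
  ]
}}

```text
time_s: 15.3
ee_pos: [0.5346, -0.1701, 0.0654]
eef_rot: [[-0.297, -0.955, -0.0], [-0.955, 0.297, 0.001], [-0.001, 0.0, -1.0]]
contact_force: [0.4, 0.8, -1.1]
grip_width: 0.218
gripper_force: 29.4
```

Call:
{"api": "apply_moves", "payload": {
  "moves": [
    [0.85, 0, 0, 1, 0, 0, 0],
    [0.85, 0, 0, 1, 0, 0, 0],
    [0.85, 0, 0, 1, 0, 0, 0]
  ]
}}

```text
time_s: 15.6
ee_pos: [0.5346, -0.1701, 0.0644]
eef_rot: [[-0.297, -0.955, -0.0], [-0.955, 0.297, 0.001], [-0.001, 0.0, -1.0]]
contact_force: [0.6, 0.5, -1.3]
grip_width: 0.217
gripper_force: 29.4
```

Call:
{"api": "apply_moves", "payload": {
  "moves": [
    [0.85, 0, 0, 1, 0, 0, 0],
    [0.85, 0, 0, 1, 0, 0, 0],
    [0.85, 0, 0, 1, 0, 0, 0]
  ]
}}

```text
time_s: 15.9
ee_pos: [0.5345, -0.1701, 0.0634]
eef_rot: [[-0.297, -0.955, -0.0], [-0.955, 0.297, 0.001], [-0.001, 0.0, -1.0]]
contact_force: [0.7, 0.3, -2.3]
grip_width: 0.217
gripper_force: 29.4
```

Call:
{"api": "apply_moves", "payload": {
  "moves": [
    [0.85, 0, 0, 0.8, 0, 0, 0],
    [0.85, 0, 0, 0.8, 0, 0, 0],
    [0.85, 0, 0, 0.8, 0, 0, 0]
  ]
}}

```text
time_s: 16.2
ee_pos: [0.5347, -0.1702, 0.0629]
eef_rot: [[-0.297, -0.955, 0.0], [-0.955, 0.297, 0.001], [-0.001, -0.0, -1.0]]
contact_force: [0.5, 0.7, 2.5]
grip_width: 0.217
gripper_force: 29.7
```

Floor contact is felt. Opening gently and retreating.

Call:
{"api": "apply_moves", "payload": {
  "moves": [
    [0.79, 0, 0, 0, 0, 0, 0],
    [0.77, 0, 0, 0, 0, 0, 0],
    [0.75, 0, 0, 0, 0, 0, 0],
    [0.72, 0, 0, 0, 0, 0, 0],
    [0.65, 0, 0, 0, 0, 0, 0],
    [0.55, 0, 0, 0, 0, 0, 0],
    [0.5, 0, 0, 0, 0, 0, 0],
    [0.5, 0, 0, 0, 0, 0, 0],
    [0.5, 0, 0, 0, 0, 0, 0]
  ]
}}

```text
time_s: 17.1
ee_pos: [0.5346, -0.1702, 0.0626]
eef_rot: [[-0.297, -0.955, -0.0], [-0.955, 0.297, 0.001], [-0.001, 0.0, -1.0]]
contact_force: [-0.1, -0.4, -0.2]
grip_width: 0.501
gripper_force: 0.0
```

Call:
{"api": "apply_moves", "payload": {
  "moves": [
    [0.5, 0, 0, -6, 0, 0, 0],
    [0.5, 0, 0, -18, 0, 0, 0],
    [0.5, 0, 0, -38, 0, 0, 0],
    [0.5, 0, 0, -65, 0, 0, 0],
    [0.5, 0, 0, -95, 0, 0, 0],
    [0.5, 0, 0, -120, 0, 0, 0],
    [0.5, 0, 0, -130, 0, 0, 0],
    [0.5, 60, 0, -150, 0, 0, 0],
    [0.5, 100, 0, -150, 0, 0, 0],
    [0.5, 100, 0, -150, 0, 0, 0]
  ]
}}

```text
time_s: 18.1
ee_pos: [0.5039, -0.2704, 0.2135]
eef_rot: [[-0.302, -0.953, 0.001], [-0.953, 0.302, -0.003], [0.002, -0.002, -1.0]]
contact_force: [0.5, 0.1, 0.7]
grip_width: 0.502
gripper_force: 0.0
```

Run:
```python
from h import *
from rig import capture
import cv2
a=capture("scene")[100:300,150:400,::-1]
cv2.imwrite("pics/w9.png",cv2.resize(a,(750,600),interpolation=cv2.INTER_CUBIC))
print(proj("scene",[[.5347,-.1702,.003],[.5347,-.1702,.069]]),(proj("scene",[[.5347,-.1702,.003],[.5347,-.1702,.069]])-[150,100])*3)
```

```text
[[211.65299134 179.94203431]
 [209.74129321 159.2085037 ]] [[184.95897401 239.82610292]
 [179.22387963 177.6255111 ]]
```

View pics/w9.png

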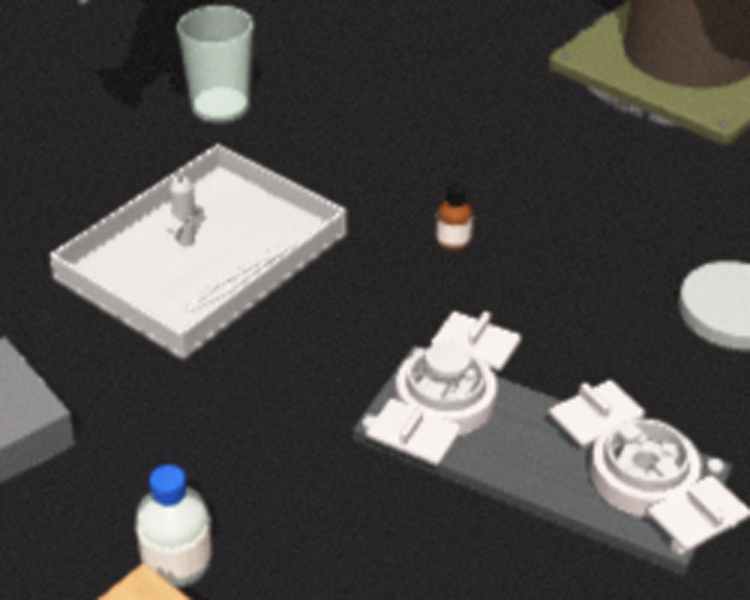

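The nozzle stands upright in the tray, its foot at about (187,240). Its coupler is open and empty, and the plug at (447,365) is still locked. Nothing else has moved, so I'm handing it in.

```bash
python3 -c "
from rig import arm
print(arm.sign_off())"
```

```text
the job is handed in; nothing more can be done
None
```

I released the nozzle (its coupler opens anticlockwise), lifted it out and set it upright in the tray; the plug stays locked, nothing else was moved, and the job is handed in at about 18 s.

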